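# Hang the measuring scoop on the side hook

## Task

Pick up the measuring scoop from the top of the walnut cabinet by its tab and hang it on the hook stand: bring its handle loop in sideways over the hook's upturned tip until the loop's top bar gently bears against the hook's back plate, then lower the bar down the plate into the throat until it is fully seated, and let go so that the scoop hangs there upright and still. Be gentle with the hook, never put the scoop down on the table, and leave the drawer and everything else as it is.

Things in the scene. Friction and masses are not known exactly. Their poses are not given: they have to be found in the camera images.
- scoop: Measuring scoop, 141 mm tall, about 90 g, upright on the cabinet top: clear cup (56 mm across the rim, 45 mm high) with a flat orange loop handle, 8 mm thick along y, in the scoop's x-z plane over the cup's middle. Origin: centre of the cup's underside, z up. The loop's window is 46 mm wide (x), from z = 45 to 100 mm. Looks the same after half a turn about z.
- scoop_bar (a point): Centre of the underside of the loop's top bar (scoop frame 0, 0, 100 mm). The bar is 58 mm long along x, 8 mm thick along y and 7 mm high (z = 100 to 107 mm); this underside rests on the throat floor when hung. Axes as the scoop.
- scoop_tab (a point): Top centre of the grip tab (scoop frame 0, 0, 141 mm). The tab is 24 mm wide along x, 8 mm thick along y, and stands 34 mm high on the middle of the top bar. Pinch it from above across its 24 mm width (closing along the scoop's x) with the fingertips above the bar; fingers along y would strike the hook's back plate.
- stand: Fixed hook stand: dark foot, steel post, black sleeve block on top, brass hook whose arm leaves the sleeve along the stand's +y. Origin: foot of the post on the table, z up. Hook in the plane x = 0, open towards +y, 10 mm wide (x), underside z = 222 mm, throat floor z = 230 mm, tip top z = 240 mm, back plate 16 mm wide with top z = 258 mm. It must never feel more than 12 N from the scoop.
- hook_mid (a point): Throat-floor height at the back plate's face for the MIDDLE setting (stand frame 0, 75, 230 mm), axes as the stand. From the face along +y: throat 10.5 mm wide, then the upturned tip 14 mm thick. The arm is set in or out by up to 20 mm either way, anew each time, and this point does NOT follow it: face really at stand y = 55 to 95 mm; find it by touch. The arm is sprung along y, 0.25 mm per N.
- sleeve (a point): Middle of the black sleeve block on the post (stand frame 0, 0, 232 mm), 24 x 44 x 22 mm; nothing of the stand reaches above z = 258 mm.
- cabinet: Fixed walnut cabinet, 220 (x) x 300 (y) x 130 mm high; origin: centre of its underside; its top is at z = 130 mm, its front faces its -x.
- drawer (a joint): Drawer of the cabinet, standing half open towards the cabinet's -x (about 113 mm out, with a bottle, tweezers and a dish inside, bottle top at z = 110 mm); 0 = as found, grows as it is pulled farther out (m). To be left alone.
- pellet_bottle: Blue capped pellet bottle, 44 mm across, 85 mm high, in the drawer. Bystander.
- tweezers: Silver tweezers, 110 mm long, lying in the drawer. Bystander.
- dish: White ceramic feeding dish, 72 mm across, 26 mm high, in the drawer. Bystander.
- treat_jar: Amber jar, 52 mm across, 70 mm high, on the cabinet top at the back left. Bystander.
- cup: Blue mug, 76 mm across, 85 mm high, on the table behind. Bystander.
- supplement: Green bottle, 48 mm across, 110 mm high, on the table behind. Bystander.
- tablet_box: Cardboard box, 60 x 90 x 30 mm, on the table behind. Bystander.
- brush: Small brush lying on the table at the right. Bystander.

How it is judged:
On the way, in this order (a step that is already met when the one before it is completed fails the run):
1. The scoop is lifted clear of the cabinet (height (world z) of scoop above 0.137 m and contact force between scoop and cabinet below 0.1 N), for 0.2 s.
2. With the loop over the hook and its bar still above the throat, the scoop bears gently on the hook (contact force between scoop and stand above 0.5 N and z of scoop_bar in the frame of stand between 0.235 and 0.258 m and y of scoop_bar in the frame of stand below 0.12 m and x of scoop_bar in the frame of stand between -0.021 and 0.021 m), for 0.1 s.
At the end, for the whole second after the job is handed in: The scoop hangs from the hook with the underside of its top bar on the throat floor (within 4 mm of 230 mm height), the hook inside the loop, upright within 0.15 rad, at rest and carried by the hook (z of scoop_bar in the frame of stand between 0.226 and 0.234 m and x of scoop_bar in the frame of stand between -0.021 and 0.021 m and y of scoop_bar in the frame of stand between 0.05 and 0.11 m and angle between scoop's own z axis and vertical below 0.15 rad and contact force between scoop and stand above 0.2 N and linear speed of scoop below 0.05 m/s and angular speed of scoop below 0.6 rad/s); the robot touches nothing.
It fails at once if The scoop loads the hook stand with more than 12 N (contact force between scoop and stand above 12 N).
It fails at once if The scoop is dropped or put down on the table (its underside below 50 mm) (height (world z) of scoop below 0.05 m).
It fails at once if The drawer is moved more than 15 mm (value of joint drawer above 0.015 m or value of joint drawer below -0.015 m).
It fails at once if A bystander is moved more than 30 mm (distance of any of pellet_bottle, tweezers, dish, treat_jar, cup, supplement, tablet_box, brush from where it was at the start of the episode above 0.03 m).
It also fails if it takes over 53 s, if anything falls off the work surface, if the arm or the gripper's body presses on something with over 40 N, if the wrist force passes 120 N, or if a joint passes its speed limit or range.

## Robot

A 6-joint arm with a two-finger parallel gripper is mounted at the origin on the work surface. World frame = base frame: x ahead of the robot, y to its left, z up, the work surface at z = 0. Lengths are in m, angles in rad, forces in N, time in s.
With the tool pointing down it reaches from about 0.25 to 0.775 m from the base axis. Payload 4 kg.
Tool frame: the origin (TCP) lies where the fingers leave the gripper's body, on its centre line; the fingertips stand 97 mm ahead of it and the grasp point (between the pads) lies 78 mm ahead of it; z points along the fingers, y is the line along which they close (so a half turn about z gives the same grasp; the last joint's range is limited). The gripper opens to 94 mm and grips with 3 to 60 N. Pads are 16 mm wide; open, the fingers measure 119 mm over their backs; the gripper's body (75 mm by 177 mm) begins 78 mm behind the grasp point.
Start: joints at [-1.419, 0.087, 1.371, -0, 1.684, -0.103], TCP at [0.139, -0.532, 0.303] pointing down, gripper open.
Joint ranges: [-3.1, 3.1], [-0.76, 2.03], [0.27, 2.55], [-1.08, 4.22], [0.17, 2.65], [-2.57, 2.57]. Speed limits (rad/s): [2.79, 2.79, 3.14, 3.14, 3.14, 3.14].

## Interface

Orientations are given as [roll, pitch, yaw] about the fixed x, y, z axes, in that order (R = Rz(yaw) Ry(pitch) Rx(roll)).
In Python, from bench import robot, eyes gives the robot as it stands. The module is installed in compiled form; this text tells all that it offers.
- The arm moves only by the tool carry_out, never from a script. Its argument "deltas" is a list of rows, each an object of numbers: "dx", "dy", "dz": the shift along the tool's x, y, z each as a share of 0.02 m, from -1 to 1; "wx", "wy", "wz": the turn, a rotation vector about the tool's x, y, z each as a share of 0.12 rad, from -1 to 1; "gripper": the closure in counts, from 0 (fully open) to 255 (shut). In form: [{"dx": .., "dy": .., "dz": .., "wx": .., "wy": .., "wz": .., "gripper": ..}, ...]. A call has 1 to 20 rows; each row shifts and turns the commanded pose from where the row before left it, along the tool's axes as they then stand; what a row does not reach is not made up. A row lasts 1/12 s, in which the tool goes at most 41.7 mm and 7.16 degrees, less where a joint would pass 70% of its speed; a pose out of reach is approached as far as the arm can. A call with a number of a shift or a turn outside -1 to 1 is refused whole. A call with a gripper value outside its range is refused whole. The fingers move at their own pace and stop on an object; the grip force is fixed at half the most. Time passes only in rows, so rows that do not move let the fingers close. It gives the time, the measured TCP pose, the force, the opening and the grip force at its end, in the units of the state.
- robot.get_obs(): the state, without advancing time (a new reading comes with each control period).
- eyes.snapshot(name): name is "side" or "top" or "wrist"; returns the picture (384x512x3 uint8, red, green, blue); there is no depth.
- eyes.get_calibration(name): a dict with "fovy" (degrees; the focal length in pixels is half the picture's height over the tangent of half this angle, whatever the lens; pixels are square), "cx", "cy" (the principal point, pixels), "k1" (the pictures are not rectified: a ray, as slopes to the right and down, at radius r is drawn at 1 + k1 r^2 times it, then the intrinsics apply), "R" (3x3) and "t" (3): a world point X has camera coordinates R X + t. Camera axes: x right, y down, z forward; pixel columns grow to the right and rows downward; lengths in m; the calibration is good to about 2 mm. A picture is of the moment at which its call begins: read the wrist's pose just before it. get_calibration takes no time and is no camera call; for the wrist camera it gives the pose at the moment of the call.
- robot.close_job(): hands the job in; it is judged then, once.
The state is a dict: "time": time; "joint_positions": joint angles; "qvel": joint speeds; "joint_torque": joint torques, N m; "tool_pos": TCP position; "ee_rot": TCP orientation; "wrist_force": force on the tool from outside, world axes, zero at the start; "wrist_torque": the same for the moment, N m; "width": finger opening in m; "finger_force": force on a finger pad.
Only numpy, scipy, OpenCV 4.12 (cv2) and the standard library are available. Lean on these libraries where they do the work, as an engineer would, in place of code of your own. Each camera call takes 0.05 s, during which the arm holds its last target. There are 200 camera calls.

## Working session

There is one attempt and no reset: what is moved stays moved. The work goes in short steps, Python scripts to look and compute and a tool call to move; the robot and the scene stay as the last step left them, time stands still between calls to the robot, and variables do not carry over. Pictures are saved under pics/ and viewed, at most 10 in all, crops included, and the job is handed in when it is done.

Besides the shell and the picture viewer there is one more tool, called after "Call:" by a JSON object that holds its "name" and its "arguments", one argument or row to a line. carry_out: Moves the arm, as the interface text tells. Shift numbers are shares of 0.02 m and turn numbers shares of 0.12 rad, none past 1 either way. Its arguments: {"type":"object","properties":{"deltas":{"type":"array","items":{"type":"object","properties":{"dx":{"type":"number"},"dy":{"type":"number"},"dz":{"type":"number"},"wx":{"type":"number"},"wy":{"type":"number"},"wz":{"type":"number"},"gripper":{"type":"number"}}}}},"required":["deltas"]}

```bash
mkdir -p pics; cat > h.py <<'E'
import numpy as np, cv2
from bench import robot, eyes
def ray(c,u,v):
    f=192/np.tan(np.radians(c['fovy'])/2)
    d=np.array([(u-c['cx'])/f,(v-c['cy'])/f]); s=d.copy()
    for _ in range(20): s=d/(1+c['k1']*(s@s))
    R=np.array(c['R']);t=np.array(c['t'])
    r=R.T@np.array([s[0],s[1],1]); return -R.T@t, r/np.linalg.norm(r)
def onz(c,u,v,z):
    o,r=ray(c,u,v); return o+r*(z-o[2])/r[2]
def proj(c,X):
    f=192/np.tan(np.radians(c['fovy'])/2)
    p=np.array(c['R'])@np.array(X)+np.array(c['t']); s=p[:2]/p[2]; s=s*(1+c['k1']*(s@s))
    return s*f+np.array([c['cx'],c['cy']])
E
python3 - <<'E'
from h import *
o=robot.get_obs();print(o)
ims=[]
for n in ['side','top']:
    c=eyes.get_calibration(n);print(n,c)
    im=eyes.snapshot(n);cv2.imwrite(f'pics/{n}0.png',im[:,:,::-1]);
    cv2.imwrite(f'pics/{n}0v.png',cv2.resize(im[:,:,::-1],(800,600),interpolation=cv2.INTER_CUBIC))
E
```

```text
{'time': 0.0, 'joint_positions': array([-1.41906826e+00,  8.79520586e-02,  1.37226974e+00, -3.08762687e-05,
        1.68361596e+00, -1.03097449e-01]), 'qvel': array([-3.87065532e-05, -1.42435220e-03, -1.30955464e-03, -7.17858941e-06,
       -8.07918541e-04, -6.32303121e-04]), 'joint_torque': array([-3.54258655e-04, -3.40167403e+01, -3.02434731e+01,  7.16720824e-02,
        3.29243147e-02, -1.65894153e-04]), 'tool_pos': array([ 0.13857848, -0.53189552,  0.30149771]), 'ee_rot': array([-3.13935631e+00, -2.00529713e-04,  2.54821845e-01]), 'wrist_force': array([ 0.54370202, -0.1632949 ,  0.13431078]), 'wrist_torque': array([-0.03314225, -0.02356297,  0.03462928]), 'finger_force': 0.0, 'width': 0.09399106302574844}
side {'fovy': 56.01494951804237, 'cx': 255.59869404262, 'cy': 200.88036218067836, 'k1': -0.11113817293835178, 'R': array([[-0.98740096, -0.15818705, -0.00402391],
       [-0.10315055,  0.66273164, -0.74171877],
       [ 0.11999708, -0.73195876, -0.67069894]]), 't': array([0.59108933, 0.18918577, 1.00888105])}
top {'fovy': 45.37432443662705, 'cx': 265.9709599560817, 'cy': 188.0376351812188, 'k1': -0.10489378991422196, 'R': array([[ 0.0126224 , -0.9998075 ,  0.01502157],
       [-0.98007352, -0.01534873, -0.19804117],
       [ 0.19823361, -0.01222249, -0.98007859]]), 't': array([-0.03444893,  0.60277095,  1.66036553])}
```

View pics/side0v.png

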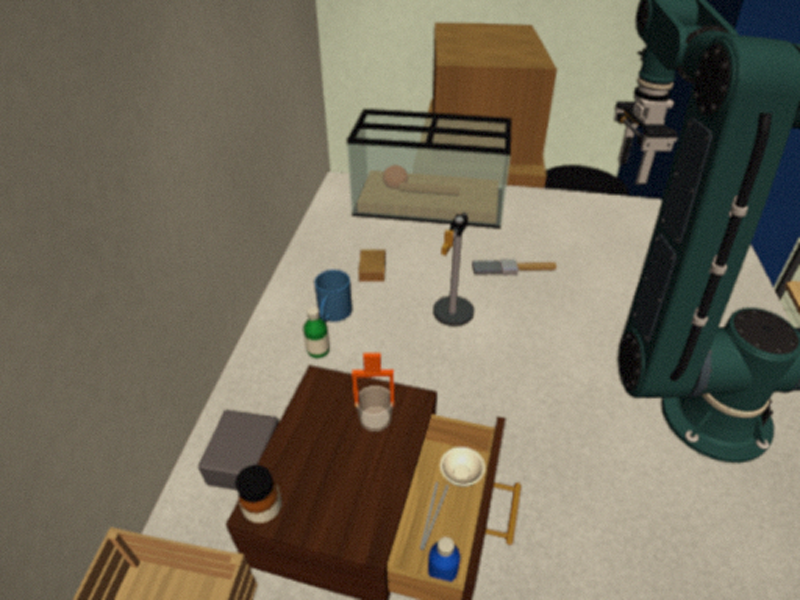

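View pics/top0v.png

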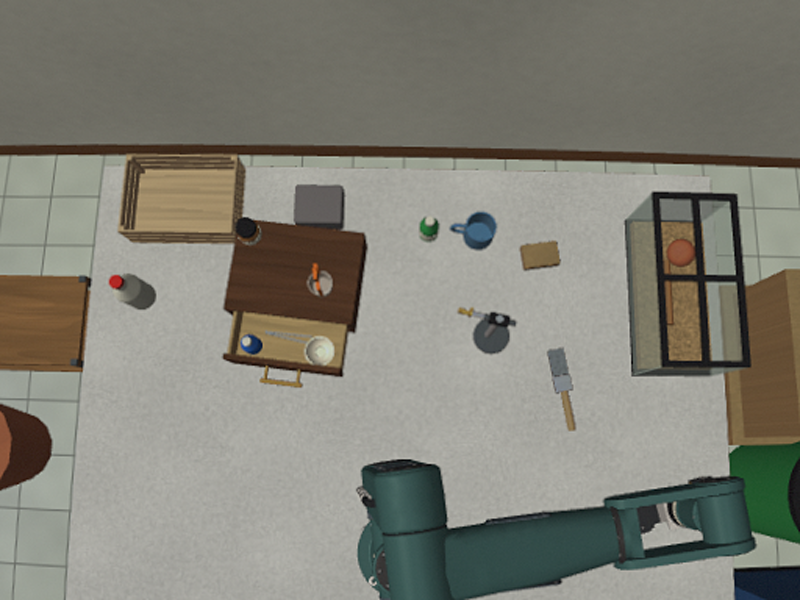

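The side view shows the scoop with its orange loop at about (373,385) of the 800-wide picture, face-on to the camera, on the cabinet's near end. The stand's hook is at about (455,225). In the top view the scoop is at (318,275), the sleeve at (497,319) and the brass hook tip at (465,312), pointing left (+y).

```bash
python3 - <<'E'
from h import *
rows=[]
def crop(n,x,y,w=60,hh=45):
    return cv2.resize(cv2.imread(f'pics/{n}0.png')[y:y+hh,x:x+w],(400,300),interpolation=cv2.INTER_NEAREST)
a=np.hstack([crop('side',210,220,64,48),crop('side',265,130,64,48)])
b=np.hstack([crop('top',172,155,64,48),crop('top',280,180,64,48)])
cv2.imwrite('pics/crops.png',np.vstack([a,b]))
for n,x,y in [('side',210,220),('top',172,155)]:
    im=cv2.imread(f'pics/{n}0.png');hsv=cv2.cvtColor(im,cv2.COLOR_BGR2HSV)
    m=cv2.inRange(hsv,(0,170,110),(14,255,255))
    m2=np.zeros_like(m);m2[y:y+80,x:x+64]=m[y:y+80,x:x+64]
    ys,xs=np.nonzero(m2);print(n,xs.min(),xs.max(),ys.min(),ys.max(),len(xs))
    for r in range(ys.min(),ys.max()+1):
        q=xs[ys==r];print(r,q.min() if len(q) else '',q.max() if len(q) else '',len(q),end='; ')
    print()
E
```

```text
side 225 251 226 258 320
226 234 242 9; 227 233 242 10; 228 233 242 10; 229 233 242 10; 230 233 242 10; 231 233 242 10; 232 233 242 10; 233 233 242 10; 234 233 242 10; 235 233 243 11; 236 233 243 11; 237 226 251 26; 238 226 251 26; 239 225 251 27; 240 225 250 26; 241 225 250 14; 242 225 250 5; 243 226 250 3; 244 226 251 6; 245 226 251 6; 246 226 251 6; 247 226 251 6; 248 226 251 6; 249 226 251 6; 250 226 251 6; 251 226 251 5; 252 226 251 6; 253 226 251 6; 254 226 251 6; 255 227 251 5; 256 227 251 5; 257 227 251 5; 258 227 251 2; 
top 200 204 168 185 38
168 201 202 2; 169 200 202 3; 170 200 203 4; 171 200 203 4; 172 200 202 3; 173 200 202 3; 174 200 202 3; 175 201 202 2; 176 201 202 2; 177 201 202 2; 178 201 202 2; 179   0; 180 203 203 1; 181 203 203 1; 182 203 203 1; 183 203 203 1; 184 203 204 2; 185 203 204 2;
```

View pics/crops.png

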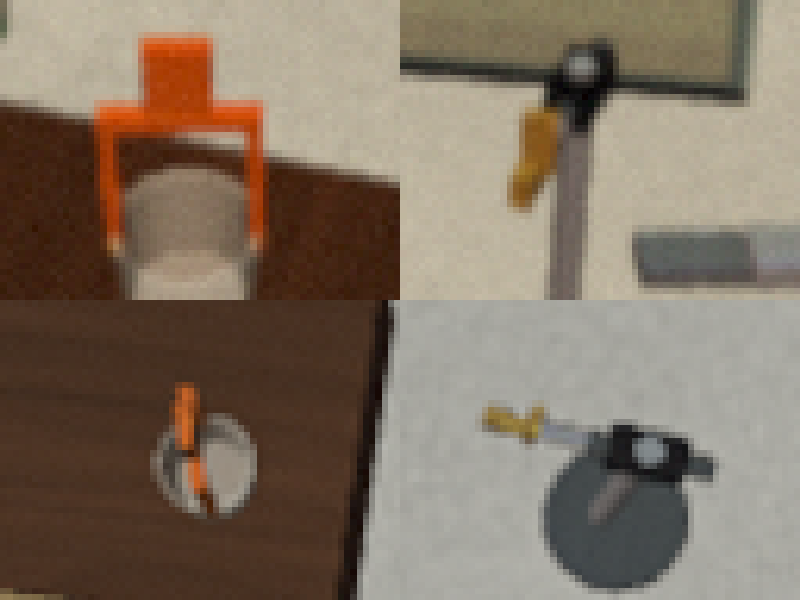

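The crops show: tab top edge in the side view at about (238,226), with the bar spanning columns 225–251. In the top view the sleeve's top is at about (320,204) and the brass tip's end at about (294,199).

```bash
python3 - <<'E'
from h import *
s=eyes.get_calibration('side');t=eyes.get_calibration('top')
print('tab side',onz(s,238,226,.271),'top',onz(t,201.5,170.5,.271))
print('bar ends',onz(s,225.3,237,.237),onz(s,251.5,237,.237))
print('sleeve',onz(t,319.9,203.8,.243),onz(s,265+182/6.25,130+68/6.25,.243))
print('tip',onz(t,293.5,198.7,.24),'plate', onz(t,280+138/6.25,180+110/6.25,.258),onz(t,280+140/6.25,180+140/6.25,.258))
print('foot',onz(t,280+215/6.25,180+220/6.25,.01))
print('arm end back',onz(t,280+312/6.25,180+167/6.25,.235))
E
```

```text
tab side [0.60433847 0.19169045 0.271     ] top [0.61642619 0.19052952 0.271     ]
bar ends [0.63277445 0.19655881 0.237     ] [0.57659671 0.18768618 0.237     ]
sleeve [ 0.51556448 -0.2039031   0.243     ] [ 0.51514752 -0.19859377  0.243     ]
tip [ 0.53204133 -0.11601973  0.24      ] plate [ 0.53292887 -0.14305969  0.258     ] [ 0.5168771  -0.14407542  0.258     ]
foot [ 0.51031811 -0.21316989  0.01      ]
arm end back [ 0.50748514 -0.23856332  0.235     ]
```

Call:
{"name": "carry_out", "arguments": {
  "deltas": [
    {"dz":-0.65,"wz":-1,"gripper":0},
    {"dz":-0.65,"wz":-1},
    {"dz":-0.65,"wz":-1},
    {"dz":-0.65,"wz":-1},
    {"dz":-0.65,"wz":-1},
    {"dz":-0.65,"wz":-1},
    {"dz":-0.65,"wz":-1},
    {"dz":-0.65,"wz":-1},
    {"dz":-0.65,"wz":-1},
    {"dz":-0.65,"wz":-1},
    {"dz":-0.65,"wz":-1},
    {"dz":-0.65,"wz":-1}
  ]
}}

```text
invalid input
```

Call:
{"name": "carry_out", "arguments": {
  "deltas": [
    {"dx":0.94,"dy":0.79,"gripper":0},
    {"dx":0.94,"dy":0.79},
    {"dx":0.94,"dy":0.79},
    {"dx":0.94,"dy":0.79},
    {"dx":0.94,"dy":0.79},
    {"dx":0.94,"dy":0.79},
    {"dx":0.94,"dy":0.79},
    {"dx":0.94,"dy":0.79},
    {"dx":0.94,"dy":0.79},
    {"dx":0.94,"dy":0.79},
    {"dx":0.94,"dy":0.79},
    {"dx":0.94,"dy":0.79},
    {"dx":0.94,"dy":0.79},
    {"dx":0.94,"dy":0.79},
    {"dx":0.94,"dy":0.79},
    {"dx":0.94,"dy":0.79},
    {"dx":0.94,"dy":0.79},
    {"dx":0.94,"dy":0.79}
  ]
}}

```text
invalid input
```

Call:
{"name": "carry_out", "arguments": {
  "deltas": [
    {"dx":0,"dy":0,"dz":-0.65,"wx":0,"wy":0,"wz":-1,"gripper":0},
    {"dx":0,"dy":0,"dz":-0.65,"wx":0,"wy":0,"wz":-1,"gripper":0},
    {"dx":0,"dy":0,"dz":-0.65,"wx":0,"wy":0,"wz":-1,"gripper":0},
    {"dx":0,"dy":0,"dz":-0.65,"wx":0,"wy":0,"wz":-1,"gripper":0},
    {"dx":0,"dy":0,"dz":-0.65,"wx":0,"wy":0,"wz":-1,"gripper":0},
    {"dx":0,"dy":0,"dz":-0.65,"wx":0,"wy":0,"wz":-1,"gripper":0},
    {"dx":0,"dy":0,"dz":-0.65,"wx":0,"wy":0,"wz":-1,"gripper":0},
    {"dx":0,"dy":0,"dz":-0.65,"wx":0,"wy":0,"wz":-1,"gripper":0},
    {"dx":0,"dy":0,"dz":-0.65,"wx":0,"wy":0,"wz":-1,"gripper":0},
    {"dx":0,"dy":0,"dz":-0.65,"wx":0,"wy":0,"wz":-1,"gripper":0},
    {"dx":0,"dy":0,"dz":-0.65,"wx":0,"wy":0,"wz":-1,"gripper":0},
    {"dx":0,"dy":0,"dz":-0.65,"wx":0,"wy":0,"wz":-1,"gripper":0}
  ]
}}

```text
time: 1.1
tool_pos: [0.1386, -0.5322, 0.4586]
ee_rot: [-3.142, -0.001, 1.701]
wrist_force: [-0.1, -0.1, 0.3]
width: 0.0942
finger_force: 0.0
```

Call:
{"name": "carry_out", "arguments": {
  "deltas": [
    {"dx":0.94,"dy":0.79,"dz":0,"wx":0,"wy":0,"wz":0,"gripper":0},
    {"dx":0.94,"dy":0.79,"dz":0,"wx":0,"wy":0,"wz":0,"gripper":0},
    {"dx":0.94,"dy":0.79,"dz":0,"wx":0,"wy":0,"wz":0,"gripper":0},
    {"dx":0.94,"dy":0.79,"dz":0,"wx":0,"wy":0,"wz":0,"gripper":0},
    {"dx":0.94,"dy":0.79,"dz":0,"wx":0,"wy":0,"wz":0,"gripper":0},
    {"dx":0.94,"dy":0.79,"dz":0,"wx":0,"wy":0,"wz":0,"gripper":0},
    {"dx":0.94,"dy":0.79,"dz":0,"wx":0,"wy":0,"wz":0,"gripper":0},
    {"dx":0.94,"dy":0.79,"dz":0,"wx":0,"wy":0,"wz":0,"gripper":0},
    {"dx":0.94,"dy":0.79,"dz":0,"wx":0,"wy":0,"wz":0,"gripper":0},
    {"dx":0.94,"dy":0.79,"dz":0,"wx":0,"wy":0,"wz":0,"gripper":0},
    {"dx":0.94,"dy":0.79,"dz":0,"wx":0,"wy":0,"wz":0,"gripper":0},
    {"dx":0.94,"dy":0.79,"dz":0,"wx":0,"wy":0,"wz":0,"gripper":0},
    {"dx":0.94,"dy":0.79,"dz":0,"wx":0,"wy":0,"wz":0,"gripper":0},
    {"dx":0.94,"dy":0.79,"dz":0,"wx":0,"wy":0,"wz":0,"gripper":0},
    {"dx":0.94,"dy":0.79,"dz":0,"wx":0,"wy":0,"wz":0,"gripper":0},
    {"dx":0.94,"dy":0.79,"dz":0,"wx":0,"wy":0,"wz":0,"gripper":0}
  ]
}}

```text
time: 2.43
tool_pos: [0.3527, -0.2013, 0.4583]
ee_rot: [-3.141, -0.0, 1.695]
wrist_force: [0.1, -0.9, -0.4]
width: 0.0942
finger_force: 0.0
```

```bash
python3 - <<'E'
from h import *
c=eyes.get_calibration('wrist');im=eyes.snapshot('wrist')[:,:,::-1];cv2.imwrite('pics/w1.png',im)
import pickle;pickle.dump(c,open('w1.pkl','wb'))
R=np.array(c['R']);print(c['fovy'],'cam',-R.T@c['t'],'fwd',R[2],robot.get_obs()['tool_pos'])
print(proj(c,[.516,-.201,.243]),proj(c,[.532,-.116,.24]),proj(c,[.605,.192,.271]))
E
```

```text
64.93765593227101 cam [ 0.3435896  -0.12618853  0.54023034] fwd [ 0.03065676 -0.2582752  -0.96558484] [ 0.35416338 -0.19858737  0.45842111]
[408.49925317 206.41204767] [443.13673681 126.46959511] [ 586.77548832 -190.82417537]
```

View pics/w1.png

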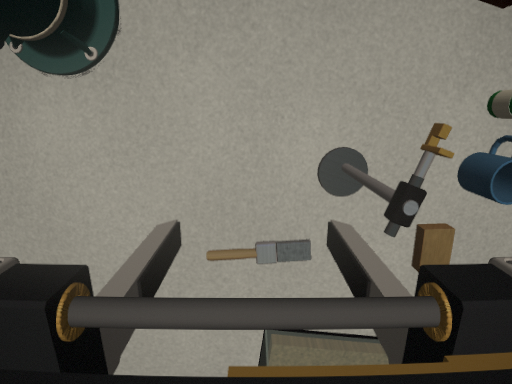

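The wrist picture shows the stand from above: foot disc centre about (343,172), sleeve about (406,203), brass plate as a bar from (422,148) to (452,157), and hook tip near (443,129).

```bash
python3 - <<'E'
from h import *
import pickle
c=pickle.load(open('w1.pkl','rb'));im=cv2.imread('pics/w1.png')
cv2.imwrite('pics/w1c.png',cv2.resize(im[110:245,375:475],(600,810)[:2],interpolation=cv2.INTER_CUBIC)[:600] if 0 else cv2.resize(im[115:240,310:470],(768,600),interpolation=cv2.INTER_CUBIC))
g=cv2.cvtColor(im,cv2.COLOR_BGR2HSV)
def big(m,x,y,w,h):
    k=np.zeros_like(m);k[y:y+h,x:x+w]=m[y:y+h,x:x+w]
    cs,_=cv2.findContours(k,cv2.RETR_EXTERNAL,cv2.CHAIN_APPROX_NONE);return max(cs,key=cv2.contourArea)
foot=big(cv2.inRange(g,(0,0,0),(180,255,110)),310,140,58,62)
e=cv2.fitEllipse(cv2.convexHull(foot));print('foot',e,onz(c,*e[0],.01))
sl=big(cv2.inRange(g,(0,0,0),(180,255,60)),370,160,70,90)
r=cv2.minAreaRect(sl);print('sleeve',r,onz(c,*r[0],.24))
br=big(cv2.inRange(g,(10,110,70),(35,255,255)),410,110,60,60)
print('brass',cv2.minAreaRect(br)); b=br[:,0]
for nm,p in [('L',b[b[:,0].argmin()]),('R',b[b[:,0].argmax()]),('T',b[b[:,1].argmin()]),('B',b[b[:,1].argmax()])]: print(nm,p)
E
```

```text
foot ((342.9947204589844, 171.73904418945312), (49.5800666809082, 52.116790771484375), 93.09640502929688) [ 0.51503862 -0.21054853  0.01      ]
sleeve ((401.8057861328125, 205.78433227539062), (55.1720085144043, 53.643314361572266), 76.60750579833984) [ 0.51034106 -0.20195661  0.24      ]
brass ((441.3065490722656, 138.65692138671875), (32.46559143066406, 29.560775756835938), 19.98310661315918)
L [421 147]
R [453 154]
T [434 124]
B [449 157]
```

View pics/w1c.png

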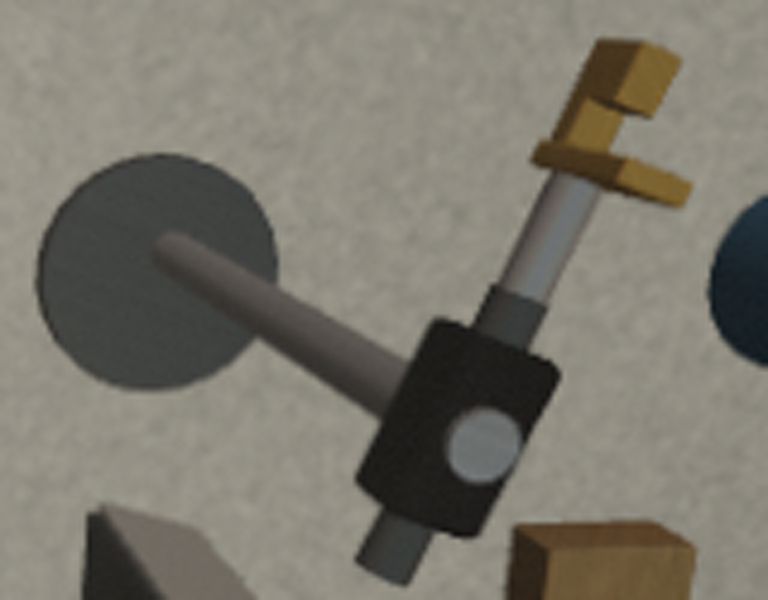

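The enlarged crop (4.8×, origin 310,115) shows the plate's top face with its front edge from (625,160) to (692,184). The tip's top face has corners (643,40), (682,60), (657,118) and (612,103).

```bash
python3 - <<'E'
from h import *
import pickle
c=pickle.load(open('w1.pkl','rb'))
P=lambda u,v,z: onz(c,310+u/4.8,115+v/4.8,z)[:2]
a,b=P(625,160,.258),P(692,184,.258);print('plate front',a,b,(a+b)/2,np.linalg.norm(b-a),'xdir',np.arctan2(*(b-a)[::-1]))
t=[P(643,40,.24),P(682,60,.24),P(657,118,.24),P(612,103,.24)];T=np.mean(t,0);print('tip',t,T)
d=np.array(t[0])+t[1]-t[2]-t[3];print('ydir psi',-np.arctan2(d[0],d[1]))
# shadow-free: tail of arm underside & rod
tail=(P(357,560,.235)+P(410,585,.235))/2;fr=P(648,50,.24);
print('tail',tail)
O=np.array([.515,-.2105])
for X in (T,(a+b)/2): v=X-O;print(-np.arctan2(v[0],v[1]),np.linalg.norm(v))
v=T-tail;print(-np.arctan2(v[0],v[1]))
print('knob',P(485,445,.25))
E
```

```text
plate front [ 0.52345715 -0.13688903] [ 0.5386244  -0.13967643] [ 0.53104077 -0.13828273] 0.015421248402770238 xdir -0.18174914008031484
tip [array([ 0.53200893, -0.11290214]), array([ 0.54151292, -0.1156897 ]), array([ 0.53944828, -0.12807444]), array([ 0.52886521, -0.12638114])] [ 0.53545884 -0.12076186]
ydir psi -0.19871903787636652
tail [ 0.5082357  -0.23697868]
-0.2241525768104459 0.09204074429126244
-0.21856988293723906 0.07397729589677834
-0.23009574007359673
knob [ 0.51496479 -0.20027335]
```

Call:
{"name": "carry_out", "arguments": {
  "deltas": [
    {"dx":0.99,"dy":0.825,"dz":0,"wx":0,"wy":0,"wz":0,"gripper":0},
    {"dx":0.99,"dy":0.825,"dz":0,"wx":0,"wy":0,"wz":0,"gripper":0},
    {"dx":0.99,"dy":0.825,"dz":0,"wx":0,"wy":0,"wz":0,"gripper":0},
    {"dx":0.99,"dy":0.825,"dz":0,"wx":0,"wy":0,"wz":0,"gripper":0},
    {"dx":0.99,"dy":0.825,"dz":0,"wx":0,"wy":0,"wz":0,"gripper":0},
    {"dx":0.99,"dy":0.825,"dz":0,"wx":0,"wy":0,"wz":0,"gripper":0},
    {"dx":0.99,"dy":0.825,"dz":0,"wx":0,"wy":0,"wz":0,"gripper":0},
    {"dx":0.99,"dy":0.825,"dz":0,"wx":0,"wy":0,"wz":0,"gripper":0},
    {"dx":0.99,"dy":0.825,"dz":0,"wx":0,"wy":0,"wz":0,"gripper":0},
    {"dx":0.99,"dy":0.825,"dz":0,"wx":0,"wy":0,"wz":0,"gripper":0},
    {"dx":0.99,"dy":0.825,"dz":0,"wx":0,"wy":0,"wz":0,"gripper":0},
    {"dx":0.99,"dy":0.825,"dz":0,"wx":0,"wy":0,"wz":0,"gripper":0},
    {"dx":0.99,"dy":0.825,"dz":0,"wx":0,"wy":0,"wz":0,"gripper":0},
    {"dx":0.99,"dy":0.825,"dz":0,"wx":0,"wy":0,"wz":0,"gripper":0},
    {"dx":0.99,"dy":0.825,"dz":0,"wx":0,"wy":0,"wz":0,"gripper":0},
    {"dx":0.99,"dy":0.825,"dz":0,"wx":0,"wy":0,"wz":0,"gripper":0},
    {"dx":0.99,"dy":0.825,"dz":0,"wx":0,"wy":0,"wz":0,"gripper":0},
    {"dx":0.99,"dy":0.825,"dz":0,"wx":0,"wy":0,"wz":-0.27,"gripper":0},
    {"dx":0,"dy":0,"dz":0,"wx":0,"wy":0,"wz":0,"gripper":0},
    {"dx":0,"dy":0,"dz":0,"wx":0,"wy":0,"wz":0,"gripper":0}
  ]
}}

```text
time: 4.15
tool_pos: [0.6036, 0.1885, 0.4565]
ee_rot: [-3.138, 0.001, 1.728]
wrist_force: [0.2, 0.1, -0.0]
width: 0.094
finger_force: 0.0
```

```bash
python3 - <<'E'
from h import *
c=eyes.get_calibration('wrist');im=eyes.snapshot('wrist')[:,:,::-1];cv2.imwrite('pics/w2.png',im)
import pickle;pickle.dump(c,open('w2.pkl','wb'))
o=robot.get_obs();print(o['tool_pos'],o['ee_rot'],o['time'])
g=cv2.cvtColor(im,cv2.COLOR_BGR2HSV);m=cv2.inRange(g,(0,150,90),(14,255,255))
cs,_=cv2.findContours(m,cv2.RETR_EXTERNAL,cv2.CHAIN_APPROX_NONE)
for k in sorted(cs,key=cv2.contourArea)[-3:]: print(cv2.contourArea(k),cv2.boundingRect(k),cv2.minAreaRect(k))
print(proj(c,[.605,.192,.271]))
x,y,w,h=cv2.boundingRect(max(cs,key=cv2.contourArea))
x0,y0=max(0,x-20),max(0,y-20);s=min(800/(w+40),600/(h+40));print('crop',x0,y0,s)
cv2.imwrite('pics/w2c.png',cv2.resize(im[y0:y+h+20,x0:x+w+20],None,fx=s,fy=s,interpolation=cv2.INTER_CUBIC)[:600,:800])
E
```

```text
[0.60312284 0.18764345 0.45756373] [-3.13935559e+00  7.54071627e-04  1.72699498e+00] 4.2
518.0 (262, 41, 34, 85) ((282.47442626953125, 84.44525146484375), (16.40366554260254, 90.22015380859375), 19.98310661315918)
529.0 (246, 0, 25, 69) ((258.9208984375, 34.15877151489258), (14.645976066589355, 70.06961059570312), 9.7824068069458)
827.5 (228, 166, 58, 30) ((256.5132141113281, 180.8916015625), (57.138671875, 28.75407600402832), 1.2453643083572388)
[256.46783119 192.31533603]
crop 208 146 8.16326530612245
```

View pics/w2c.png

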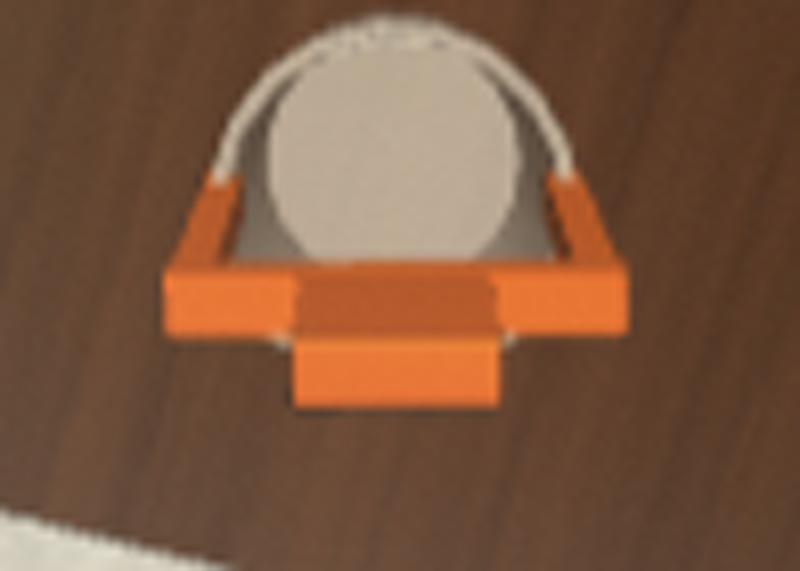

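The crop shows the tab's top face spanning x 294–501 and y 340–408, i.e. full-picture centre (256.7,191.8), and the bar is level in the picture. The grasp alignment is nearly right.

```bash
python3 - <<'E'
from h import *
import pickle
c=pickle.load(open('w2.pkl','rb'))
P=lambda u,v,z: onz(c,208+u/8.163,146+v/8.163,z)[:2]
T=P(397.5,374,.271);a,b=P(294,408,.271),P(501,408,.271);l,r=P(164,336,.237),P(628,333,.237)
print(T,a,b,np.linalg.norm(b-a),np.arctan2(*(b-a)[::-1]),np.linalg.norm(r-l),np.arctan2(*(r-l)[::-1]))
o=robot.get_obs();y=o['ee_rot'][2];d=T-o['tool_pos'][:2]
print(o['tool_pos'],y,'tool dx,dy mm',1e3*d@[np.cos(y),np.sin(y)],1e3*d@[np.sin(y),-np.cos(y)])
E
```

```text
[0.60513077 0.19250122] [0.59422777 0.18673511] [0.61729554 0.19042047] 0.023360304386792322 0.15842355407854877 0.05857038133173629 0.16497521072784416
[0.60312284 0.18764345 0.45756373] 1.7269949847108914 tool dx,dy mm 4.486274538479602 2.7391787938180614
```

Call:
{"name": "carry_out", "arguments": {
  "deltas": [
    {"dx":0.2,"dy":0.12,"dz":0.9,"wx":0,"wy":0,"wz":-0.04,"gripper":0},
    {"dx":0,"dy":0,"dz":1,"wx":0,"wy":0,"wz":0,"gripper":0},
    {"dx":0,"dy":0,"dz":1,"wx":0,"wy":0,"wz":0,"gripper":0},
    {"dx":0,"dy":0,"dz":1,"wx":0,"wy":0,"wz":0,"gripper":0},
    {"dx":0,"dy":0,"dz":1,"wx":0,"wy":0,"wz":0,"gripper":0},
    {"dx":0,"dy":0,"dz":0.6,"wx":0,"wy":0,"wz":0,"gripper":0},
    {"dx":0,"dy":0,"dz":0.3,"wx":0,"wy":0,"wz":0,"gripper":0},
    {"dx":0,"dy":0,"dz":0,"wx":0,"wy":0,"wz":0,"gripper":0},
    {"dx":0,"dy":0,"dz":0,"wx":0,"wy":0,"wz":0,"gripper":0}
  ]
}}

```text
time: 4.95
tool_pos: [0.6045, 0.1914, 0.3437]
ee_rot: [3.14, 0.0, 1.731]
wrist_force: [-0.4, -1.1, -0.6]
width: 0.0941
finger_force: 0.0
```

```bash
python3 - <<'E'
from h import *
import pickle
o=robot.get_obs();print(o['tool_pos'],o['ee_rot'],o['wrist_force'])
c=eyes.get_calibration('wrist');im=eyes.snapshot('wrist')[:,:,::-1];cv2.imwrite('pics/w3.png',im)
g=cv2.cvtColor(im,cv2.COLOR_BGR2HSV);m=cv2.inRange(g,(0,150,90),(14,255,255))
m[:60]=0
for r in range(60,384):
    q=np.nonzero(m[r])[0]
    if len(q)>5 and r%4==0: print(r,q.min(),q.max(),g[r,(q.min()+q.max())//2,2],end='; ')
y=o['ee_rot'][2];p=o['tool_pos']
for k,z in ((0,.271),(0,.237)): print(proj(c,[p[0],p[1],z]))
E
```

```text
[0.60449037 0.19142083 0.34367417] [3.14048169e+00 1.68605417e-04 1.73090960e+00] [-0.4079388  -1.11629814 -0.59306401]
60 242 399 100; 64 243 400 99; 68 258 390 96; 72 247 401 96; 76 239 389 100; 80 244 390 99; 84 246 390 100; 88 239 386 102; 92 237 386 103; 96 247 390 94; 100 237 376 101; 104 231 377 103; 108 242 381 101; 112 248 377 98; 116 240 380 98; 120 263 382 102; 124 239 377 98; 128 254 375 90; 132 284 386 97; 136 294 392 94; 140 289 381 101; 144 306 381 94; 148 297 373 102; 152 309 368 96; 156 315 386 105; 160 306 369 95; 164 319 372 106; 168 334 372 104; 172 335 358 102; 176 324 371 106; 180 323 361 100; 196 220 287 223; 200 219 334 147; 204 217 290 223; 208 216 292 216; 212 214 294 189; 216 213 296 194; 220 211 297 227; 224 211 297 216; 228 211 297 217; 232 212 296 219; 236 234 274 219; 240 233 275 220; 244 233 275 250; 248 233 275 250; 252 233 275 250; [253.32394333 250.56964321]
[253.35865533 227.88607024]
```

Call:
{"name": "carry_out", "arguments": {
  "deltas": [
    {"dx":0.06,"dy":0.02,"dz":0.15,"wx":0,"wy":0,"wz":0,"gripper":0},
    {"dx":0,"dy":0,"dz":0,"wx":0,"wy":0,"wz":0,"gripper":100},
    {"dx":0,"dy":0,"dz":0,"wx":0,"wy":0,"wz":0,"gripper":150},
    {"dx":0,"dy":0,"dz":0,"wx":0,"wy":0,"wz":0,"gripper":170},
    {"dx":0,"dy":0,"dz":0,"wx":0,"wy":0,"wz":0,"gripper":255},
    {"dx":0,"dy":0,"dz":0,"wx":0,"wy":0,"wz":0,"gripper":255},
    {"dx":0,"dy":0,"dz":0,"wx":0,"wy":0,"wz":0,"gripper":255},
    {"dx":0,"dy":0,"dz":0,"wx":0,"wy":0,"wz":0,"gripper":255},
    {"dx":0,"dy":0,"dz":0,"wx":0,"wy":0,"wz":0,"gripper":255},
    {"dx":0,"dy":0,"dz":0,"wx":0,"wy":0,"wz":0,"gripper":255},
    {"dx":0,"dy":0,"dz":0,"wx":0,"wy":0,"wz":0,"gripper":255},
    {"dx":0,"dy":0,"dz":0,"wx":0,"wy":0,"wz":0,"gripper":255}
  ]
}}

```text
time: 6.0
tool_pos: [0.6049, 0.1935, 0.3396]
ee_rot: [-3.142, 0.0, 1.732]
wrist_force: [0.1, -0.6, 1.6]
width: 0.0241
finger_force: 0.1
```

Call:
{"name": "carry_out", "arguments": {
  "deltas": [
    {"dx":0,"dy":0,"dz":0,"wx":0,"wy":0,"wz":0,"gripper":255},
    {"dx":0,"dy":0,"dz":0,"wx":0,"wy":0,"wz":0,"gripper":255},
    {"dx":0,"dy":0,"dz":0,"wx":0,"wy":0,"wz":0,"gripper":255},
    {"dx":0,"dy":0,"dz":-0.1,"wx":0,"wy":0,"wz":0,"gripper":255},
    {"dx":0,"dy":0,"dz":-0.3,"wx":0,"wy":0,"wz":0,"gripper":255},
    {"dx":0,"dy":0,"dz":-0.5,"wx":0,"wy":0,"wz":0,"gripper":255},
    {"dx":0,"dy":0,"dz":-0.3,"wx":0,"wy":0,"wz":0,"gripper":255},
    {"dx":0,"dy":0,"dz":0,"wx":0,"wy":0,"wz":0,"gripper":255},
    {"dx":0,"dy":0,"dz":0,"wx":0,"wy":0,"wz":0,"gripper":255}
  ]
}}

```text
time: 6.75
tool_pos: [0.6051, 0.1935, 0.365]
ee_rot: [3.139, -0.0, 1.732]
wrist_force: [-0.8, 0.4, -1.2]
width: 0.0238
finger_force: 30.0
```

Call:
{"name": "carry_out", "arguments": {
  "deltas": [
    {"dx":0,"dy":0,"dz":0,"wx":0,"wy":0,"wz":0.55,"gripper":255},
    {"dx":0,"dy":0,"dz":0,"wx":0,"wy":0,"wz":1,"gripper":255},
    {"dx":0,"dy":0,"dz":0,"wx":0,"wy":0,"wz":1,"gripper":255},
    {"dx":0,"dy":0,"dz":0,"wx":0,"wy":0,"wz":0.5,"gripper":255},
    {"dx":-0.5,"dy":-0.02,"dz":0,"wx":0,"wy":0,"wz":0,"gripper":255},
    {"dx":-1,"dy":-0.02,"dz":0,"wx":0,"wy":0,"wz":0,"gripper":255},
    {"dx":-1,"dy":-0.02,"dz":0,"wx":0,"wy":0,"wz":0,"gripper":255},
    {"dx":-1,"dy":-0.02,"dz":0,"wx":0,"wy":0,"wz":0,"gripper":255},
    {"dx":-1,"dy":-0.02,"dz":0,"wx":0,"wy":0,"wz":0,"gripper":255},
    {"dx":-1,"dy":-0.02,"dz":0,"wx":0,"wy":0,"wz":0,"gripper":255},
    {"dx":-1,"dy":-0.02,"dz":0,"wx":0,"wy":0,"wz":0,"gripper":255},
    {"dx":-1,"dy":-0.02,"dz":0,"wx":0,"wy":0,"wz":0,"gripper":255},
    {"dx":-1,"dy":-0.02,"dz":0,"wx":0,"wy":0,"wz":0,"gripper":255},
    {"dx":-1,"dy":-0.02,"dz":0,"wx":0,"wy":0,"wz":0,"gripper":255},
    {"dx":-1,"dy":-0.02,"dz":0,"wx":0,"wy":0,"wz":0,"gripper":255},
    {"dx":-1,"dy":-0.02,"dz":0,"wx":0,"wy":0,"wz":0,"gripper":255},
    {"dx":-1,"dy":-0.02,"dz":0,"wx":0,"wy":0,"wz":0,"gripper":255},
    {"dx":-1,"dy":0,"dz":0,"wx":0,"wy":0,"wz":0,"gripper":255},
    {"dx":-0.4,"dy":0,"dz":0,"wx":0,"wy":0,"wz":0,"gripper":255},
    {"dx":0,"dy":0,"dz":0,"wx":0,"wy":0,"wz":0,"gripper":255}
  ]
}}

```text
time: 8.42
tool_pos: [0.5426, -0.0794, 0.3635]
ee_rot: [-3.141, 0.001, 1.364]
wrist_force: [0.4, 0.1, -0.7]
width: 0.0237
finger_force: 30.0
```

```bash
python3 - <<'E'
from h import *
import pickle
for k in range(3):
    o=robot.get_obs();print(o['tool_pos'],o['ee_rot'],o['wrist_force'],o['time'])
    if k==0: c=eyes.get_calibration('wrist');im=eyes.snapshot('wrist')[:,:,::-1];cv2.imwrite('pics/w4.png',im);pickle.dump(c,open('w4.pkl','wb'))
    if k==1: im=eyes.snapshot('side')[:,:,::-1];cv2.imwrite('pics/s4.png',im)
a=cv2.imread('pics/w4.png')[100:340,130:380];b=cv2.imread('pics/s4.png')[100:220,235:360]
cv2.imwrite('pics/v4.png',np.hstack([cv2.resize(a,(400,384)),cv2.resize(b,(400,384))]))
E
```

```text
[ 0.54259862 -0.07944412  0.36354382] [-3.14136110e+00  5.22584215e-04  1.36398746e+00] [ 0.40737368  0.13558696 -0.671586  ] 8.4167
[ 0.54290791 -0.07826159  0.36359153] [-3.14142294e+00 -4.57684886e-04  1.36515695e+00] [ 0.14426234  0.36355625 -1.30371565] 8.4667
[ 0.54310282 -0.07751054  0.36363026] [-3.14148959e+00 -6.52426089e-04  1.36622419e+00] [-0.37463017 -0.2922274  -1.72260973] 8.5167
```

View pics/v4.png

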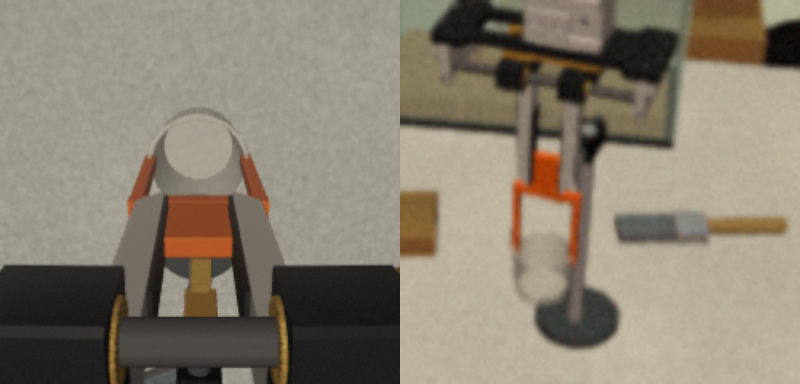

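In the wrist view (left half) the tab at x≈199 and the brass hook at x≈201 line up; the side view shows the scoop hanging upright in the fingers. Next I lower to put the bar at plate height and go in.

Call:
{"name": "carry_out", "arguments": {
  "deltas": [
    {"dx":0,"dy":0,"dz":0.35,"wx":0,"wy":0,"wz":0,"gripper":255},
    {"dx":-0.5,"dy":0,"dz":0,"wx":0,"wy":0,"wz":0,"gripper":255},
    {"dx":-0.5,"dy":0,"dz":0,"wx":0,"wy":0,"wz":0,"gripper":255},
    {"dx":-0.3,"dy":0,"dz":0,"wx":0,"wy":0,"wz":0,"gripper":255},
    {"dx":-0.2,"dy":0,"dz":0,"wx":0,"wy":0,"wz":0,"gripper":255},
    {"dx":-0.2,"dy":0,"dz":0,"wx":0,"wy":0,"wz":0,"gripper":255},
    {"dx":-0.2,"dy":0,"dz":0,"wx":0,"wy":0,"wz":0,"gripper":255},
    {"dx":-0.2,"dy":0,"dz":0,"wx":0,"wy":0,"wz":0,"gripper":255},
    {"dx":-0.2,"dy":0,"dz":0,"wx":0,"wy":0,"wz":0,"gripper":255},
    {"dx":0,"dy":0,"dz":0,"wx":0,"wy":0,"wz":0,"gripper":255},
    {"dx":0,"dy":0,"dz":0,"wx":0,"wy":0,"wz":0,"gripper":255}
  ]
}}

```text
time: 9.43
tool_pos: [0.5338, -0.1229, 0.3567]
ee_rot: [-3.142, -0.0, 1.366]
wrist_force: [0.5, 0.0, -0.9]
width: 0.0237
finger_force: 30.0
```

```bash
cat > rd.py <<'E'
from h import *
def rd(n=6):
    F=[];P=[];W=[]
    for i in range(n):
        o=robot.get_obs();F.append(o['wrist_force']);P.append(o['tool_pos']);W.append(o['wrist_torque'])
        if i<n-1: eyes.snapshot('top')
    F=np.array(F);P=np.mean(P,0);s=np.array([.2034,.979]);X=np.array([.979,-.2034])
    print('Fy %.2f Fx %.2f Fz %.2f'%((F[:,:2]@s).mean(),(F[:,:2]@X).mean(),F[:,2].mean()),'sd',F.std(0).round(2),
     'rel face y %.2f x %.2f z %.2f mm'%tuple(1e3*np.array([(P[:2]-[.531,-.138])@s,(P[:2]-[.531,-.138])@X,P[2]])),'W',np.mean(W,0).round(3),'t',o['time'].round(2))
if __name__=='__main__': rd()
E
python3 rd.py
```

```text
Traceback (most recent call last):
  File "rd.py", line 10, in <module>
    if __name__=='__main__': rd()
                             ~~^^
  File "rd.py", line 9, in rd
    'rel face y %.2f x %.2f z %.2f mm'%tuple(1e3*np.array([(P[:2]-[.531,-.138])@s,(P[:2]-[.531,-.138])@X,P[2]])),'W',np.mean(W,0).round(3),'t',o['time'].round(2))
                                                                                                                                               ^^^^^^^^^^^^^^^
AttributeError: 'float' object has no attribute 'round'
```

Call:
{"name": "carry_out", "arguments": {
  "deltas": [
    {"dx":-0.1,"dy":0,"dz":0,"wx":0,"wy":0,"wz":0,"gripper":255},
    {"dx":-0.1,"dy":0,"dz":0,"wx":0,"wy":0,"wz":0,"gripper":255},
    {"dx":-0.1,"dy":0,"dz":0,"wx":0,"wy":0,"wz":0,"gripper":255},
    {"dx":-0.05,"dy":0,"dz":0,"wx":0,"wy":0,"wz":0,"gripper":255},
    {"dx":0,"dy":0,"dz":0,"wx":0,"wy":0,"wz":0,"gripper":255}
  ]
}}

```text
time: 10.1
tool_pos: [0.5324, -0.1299, 0.3566]
ee_rot: [-3.142, 0.0, 1.366]
wrist_force: [-0.8, -0.4, -1.1]
width: 0.0236
finger_force: 30.0
```

```bash
sed -i "s/o\['time'\].round(2)/o['time']/" rd.py; python3 rd.py
```

```text
Fy 0.06 Fx -0.47 Fz -0.94 sd [0.38 0.41 0.36] rel face y 8.47 x -0.29 z 356.66 mm W [-0.037 -0.065  0.007] t 10.35
```

Free still (Fy about 0). Step in 1 mm increments.

Call:
{"name": "carry_out", "arguments": {
  "deltas": [
    {"dx":-0.05,"dy":0,"dz":0,"wx":0,"wy":0,"wz":0,"gripper":255},
    {"dx":-0.05,"dy":0,"dz":0,"wx":0,"wy":0,"wz":0,"gripper":255},
    {"dx":0,"dy":0,"dz":0,"wx":0,"wy":0,"wz":0,"gripper":255}
  ]
}}

```text
time: 10.6
tool_pos: [0.532, -0.1316, 0.3567]
ee_rot: [3.141, 0.0, 1.366]
wrist_force: [0.4, -0.4, -0.5]
width: 0.0239
finger_force: 30.0
```

```bash
python3 rd.py
```

```text
Fy -0.38 Fx -0.00 Fz -0.74 sd [0.48 0.16 0.17] rel face y 6.52 x -0.29 z 356.68 mm W [-0.053 -0.046  0.014] t 10.85
```

Call:
{"name": "carry_out", "arguments": {
  "deltas": [
    {"dx":-0.05,"dy":0,"dz":0,"wx":0,"wy":0,"wz":0,"gripper":255},
    {"dx":0,"dy":0,"dz":0,"wx":0,"wy":0,"wz":0,"gripper":255}
  ]
}}

```text
time: 11.02
tool_pos: [0.5318, -0.1326, 0.3567]
ee_rot: [3.142, 0.0, 1.366]
wrist_force: [-0.2, 0.1, -0.6]
width: 0.0241
finger_force: 30.0
```

```bash
python3 rd.py
```

```text
Fy 0.11 Fx 0.20 Fz -0.36 sd [0.38 0.39 0.25] rel face y 5.53 x -0.29 z 356.67 mm W [-0.055 -0.048 -0.016] t 11.2667
```

Call:
{"name": "carry_out", "arguments": {
  "deltas": [
    {"dx":-0.05,"dy":0,"dz":0,"wx":0,"wy":0,"wz":0,"gripper":255},
    {"dx":0,"dy":0,"dz":0,"wx":0,"wy":0,"wz":0,"gripper":255}
  ]
}}

```text
time: 11.43
tool_pos: [0.5317, -0.1331, 0.3567]
ee_rot: [3.142, -0.001, 1.366]
wrist_force: [0.3, 1.1, -0.4]
width: 0.0239
finger_force: 30.0
```

```bash
python3 rd.py
```

```text
Fy 1.61 Fx -0.04 Fz -0.72 sd [0.53 0.33 0.39] rel face y 4.90 x -0.30 z 356.68 mm W [ 0.335 -0.145 -0.019] t 11.6833
```

Call:
{"name": "carry_out", "arguments": {
  "deltas": [
    {"dx":-0.05,"dy":0,"dz":0,"wx":0,"wy":0,"wz":0,"gripper":255},
    {"dx":0,"dy":0,"dz":0,"wx":0,"wy":0,"wz":0,"gripper":255}
  ]
}}

```text
time: 11.85
tool_pos: [0.5315, -0.1339, 0.3567]
ee_rot: [-3.142, -0.002, 1.367]
wrist_force: [0.5, 4.1, -1.0]
width: 0.0239
finger_force: 30.0
```

```bash
python3 rd.py
```

```text
Fy 4.48 Fx -0.10 Fz -0.53 sd [0.3  0.28 0.29] rel face y 4.10 x -0.31 z 356.69 mm W [ 0.841 -0.242 -0.031] t 12.1
```

Contact was found at about 5.2 mm nominal and now bears at about 4.5 N. I ease off 0.8 mm, then slide down the plate while staying short of the floor (expected seat TCP z ≈ 0.3396).

Call:
{"name": "carry_out", "arguments": {
  "deltas": [
    {"dx":0.04,"dy":0,"dz":0,"wx":0,"wy":0,"wz":0,"gripper":255},
    {"dx":0,"dy":0,"dz":0.1,"wx":0,"wy":0,"wz":0,"gripper":255},
    {"dx":0,"dy":0,"dz":0.1,"wx":0,"wy":0,"wz":0,"gripper":255},
    {"dx":0,"dy":0,"dz":0.1,"wx":0,"wy":0,"wz":0,"gripper":255},
    {"dx":0,"dy":0,"dz":0,"wx":0,"wy":0,"wz":0,"gripper":255}
  ]
}}

```text
time: 12.52
tool_pos: [0.5316, -0.1337, 0.3503]
ee_rot: [-3.141, 0.0, 1.366]
wrist_force: [0.9, 3.5, 0.4]
width: 0.0239
finger_force: 30.0
```

```bash
python3 rd.py
```

```text
Fy 3.77 Fx 0.39 Fz -0.52 sd [0.24 0.62 0.52] rel face y 4.36 x -0.28 z 350.31 mm W [ 0.686 -0.32  -0.013] t 12.7667
```

Call:
{"name": "carry_out", "arguments": {
  "deltas": [
    {"dx":0.03,"dy":0,"dz":0,"wx":0,"wy":0,"wz":0,"gripper":255},
    {"dx":0,"dy":0,"dz":0.1,"wx":0,"wy":0,"wz":0,"gripper":255},
    {"dx":0,"dy":0,"dz":0.1,"wx":0,"wy":0,"wz":0,"gripper":255},
    {"dx":0,"dy":0,"dz":0.1,"wx":0,"wy":0,"wz":0,"gripper":255},
    {"dx":0,"dy":0,"dz":0,"wx":0,"wy":0,"wz":0,"gripper":255}
  ]
}}

```text
time: 13.18
tool_pos: [0.5316, -0.1332, 0.3442]
ee_rot: [-3.141, 0.0, 1.366]
wrist_force: [0.7, 2.7, -1.1]
width: 0.0238
finger_force: 30.0
```

```bash
python3 rd.py
```

```text
Fy 2.43 Fx 0.00 Fz -1.20 sd [0.31 0.48 0.59] rel face y 4.82 x -0.35 z 344.21 mm W [ 0.451 -0.207  0.004] t 13.4333
```

Bar at about 234.6 mm, bearing 2.4 N. Continue down in smaller steps.

Call:
{"name": "carry_out", "arguments": {
  "deltas": [
    {"dx":0.02,"dy":0,"dz":0.05,"wx":0,"wy":0,"wz":0,"gripper":255},
    {"dx":0,"dy":0,"dz":0.05,"wx":0,"wy":0,"wz":0,"gripper":255},
    {"dx":0,"dy":0,"dz":0.05,"wx":0,"wy":0,"wz":0,"gripper":255},
    {"dx":0,"dy":0,"dz":0,"wx":0,"wy":0,"wz":0,"gripper":255},
    {"dx":0,"dy":0,"dz":0,"wx":0,"wy":0,"wz":0,"gripper":255}
  ]
}}

```text
time: 13.85
tool_pos: [0.5318, -0.1328, 0.3416]
ee_rot: [3.142, 0.0, 1.366]
wrist_force: [0.6, 0.6, -1.0]
width: 0.0241
finger_force: 30.0
```

```bash
python3 rd.py
```

```text
Fy 0.95 Fx 0.49 Fz -0.79 sd [0.33 0.52 0.31] rel face y 5.23 x -0.27 z 341.60 mm W [ 0.185 -0.157 -0.01 ] t 14.1
```

Call:
{"name": "carry_out", "arguments": {
  "deltas": [
    {"dx":0,"dy":0,"dz":0.025,"wx":0,"wy":0,"wz":0,"gripper":255},
    {"dx":0,"dy":0,"dz":0.025,"wx":0,"wy":0,"wz":0,"gripper":255},
    {"dx":0,"dy":0,"dz":0,"wx":0,"wy":0,"wz":0,"gripper":255}
  ]
}}

```text
time: 14.35
tool_pos: [0.5318, -0.1328, 0.3406]
ee_rot: [3.142, 0.0, 1.366]
wrist_force: [1.0, 0.6, 0.5]
width: 0.0241
finger_force: 30.0
```

```bash
python3 rd.py
```

```text
Fy 0.48 Fx 0.30 Fz -0.32 sd [0.47 0.36 0.58] rel face y 5.31 x -0.30 z 340.62 mm W [ 0.119 -0.096  0.006] t 14.6
```

Call:
{"name": "carry_out", "arguments": {
  "deltas": [
    {"dx":0,"dy":0,"dz":0.015,"wx":0,"wy":0,"wz":0,"gripper":255},
    {"dx":0,"dy":0,"dz":0,"wx":0,"wy":0,"wz":0,"gripper":255}
  ]
}}

```text
time: 14.77
tool_pos: [0.5318, -0.1327, 0.3403]
ee_rot: [-3.142, 0.0, 1.366]
wrist_force: [0.1, 0.8, -1.0]
width: 0.0236
finger_force: 30.0
```

```bash
python3 rd.py
```

```text
Fy 0.90 Fx -0.26 Fz -0.86 sd [0.45 0.1  0.26] rel face y 5.34 x -0.29 z 340.35 mm W [ 0.096 -0.104 -0.013] t 15.0167
```

Call:
{"name": "carry_out", "arguments": {
  "deltas": [
    {"dx":0,"dy":0,"dz":0.015,"wx":0,"wy":0,"wz":0,"gripper":255},
    {"dx":0,"dy":0,"dz":0,"wx":0,"wy":0,"wz":0,"gripper":255}
  ]
}}

```text
time: 15.18
tool_pos: [0.5318, -0.1327, 0.3401]
ee_rot: [3.142, 0.0, 1.366]
wrist_force: [-0.3, 1.1, -0.3]
width: 0.0237
finger_force: 30.0
```

```bash
python3 rd.py
```

```text
Fy 0.87 Fx -0.11 Fz -0.46 sd [0.51 0.3  0.49] rel face y 5.36 x -0.29 z 340.04 mm W [ 0.079 -0.113 -0.011] t 15.4333
```

Call:
{"name": "carry_out", "arguments": {
  "deltas": [
    {"dx":0,"dy":0,"dz":0.015,"wx":0,"wy":0,"wz":0,"gripper":255},
    {"dx":0,"dy":0,"dz":0,"wx":0,"wy":0,"wz":0,"gripper":255}
  ]
}}

```text
time: 15.6
tool_pos: [0.5318, -0.1327, 0.3397]
ee_rot: [-3.142, 0.0, 1.366]
wrist_force: [-0.0, 1.0, -0.6]
width: 0.024
finger_force: 30.0
```

```bash
python3 rd.py
```

```text
Fy 0.78 Fx -0.09 Fz -0.51 sd [0.21 0.43 0.28] rel face y 5.36 x -0.29 z 339.75 mm W [ 0.082 -0.132  0.011] t 15.85
```

Call:
{"name": "carry_out", "arguments": {
  "deltas": [
    {"dx":0,"dy":0,"dz":0.015,"wx":0,"wy":0,"wz":0,"gripper":255},
    {"dx":0,"dy":0,"dz":0,"wx":0,"wy":0,"wz":0,"gripper":255}
  ]
}}

```text
time: 16.02
tool_pos: [0.5318, -0.1327, 0.3396]
ee_rot: [3.141, 0.0, 1.366]
wrist_force: [1.0, 0.3, -0.8]
width: 0.0236
finger_force: 30.0
```

```bash
python3 rd.py
```

```text
Fy 0.46 Fx 0.05 Fz -0.41 sd [0.42 0.31 0.63] rel face y 5.36 x -0.29 z 339.53 mm W [ 0.073 -0.1    0.013] t 16.2667
```

Call:
{"name": "carry_out", "arguments": {
  "deltas": [
    {"dx":0,"dy":0,"dz":0.015,"wx":0,"wy":0,"wz":0,"gripper":255},
    {"dx":0,"dy":0,"dz":0,"wx":0,"wy":0,"wz":0,"gripper":255}
  ]
}}

```text
time: 16.43
tool_pos: [0.5318, -0.1327, 0.3395]
ee_rot: [3.141, 0.0, 1.366]
wrist_force: [0.2, 0.9, 0.5]
width: 0.0236
finger_force: 30.0
```

```bash
python3 rd.py
```

```text
Fy 0.76 Fx -0.40 Fz 1.39 sd [0.45 0.39 0.71] rel face y 5.37 x -0.31 z 339.51 mm W [0.095 0.007 0.009] t 16.6833
```

The floor contact shows (Fz up about 2 N, z stopped at 0.3395). Release.

Call:
{"name": "carry_out", "arguments": {
  "deltas": [
    {"dx":0,"dy":0,"dz":0,"wx":0,"wy":0,"wz":0,"gripper":175},
    {"dx":0,"dy":0,"dz":0,"wx":0,"wy":0,"wz":0,"gripper":160},
    {"dx":0,"dy":0,"dz":0,"wx":0,"wy":0,"wz":0,"gripper":140},
    {"dx":0,"dy":0,"dz":0,"wx":0,"wy":0,"wz":0,"gripper":100},
    {"dx":0,"dy":0,"dz":0,"wx":0,"wy":0,"wz":0,"gripper":100},
    {"dx":0,"dy":0,"dz":0,"wx":0,"wy":0,"wz":0,"gripper":100},
    {"dx":0,"dy":0,"dz":0,"wx":0,"wy":0,"wz":0,"gripper":100}
  ]
}}

```text
time: 17.27
tool_pos: [0.5318, -0.1327, 0.3391]
ee_rot: [-3.142, 0.0, 1.366]
wrist_force: [0.0, -0.6, -0.2]
width: 0.0571
finger_force: 0.0
```

```bash
python3 rd.py; python3 - <<'E'
from h import *
a=eyes.snapshot('wrist')[100:340,130:380,::-1];b=eyes.snapshot('side')[100:220,235:360,::-1]
cv2.imwrite('pics/v5.png',np.hstack([cv2.resize(a,(400,384)),cv2.resize(b,(400,384))]))
E
```

```text
Fy 0.20 Fx -0.31 Fz 0.15 sd [0.46 0.62 0.43] rel face y 5.36 x -0.29 z 339.15 mm W [-0.05  -0.064 -0.012] t 17.5167
```

View pics/v5.png

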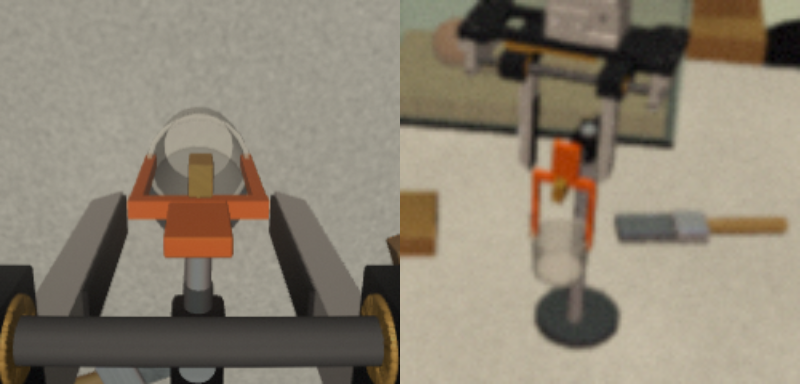

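The scoop hangs on the hook with its fingers clear on both sides (wrist view: tip inside the loop at (201,172)). Withdraw straight up.

Call:
{"name": "carry_out", "arguments": {
  "deltas": [
    {"dx":0,"dy":0,"dz":-0.3,"wx":0,"wy":0,"wz":0,"gripper":60},
    {"dx":0,"dy":0,"dz":-0.7,"wx":0,"wy":0,"wz":0,"gripper":60},
    {"dx":0,"dy":0,"dz":-0.8,"wx":0,"wy":0,"wz":0,"gripper":60},
    {"dx":0,"dy":0,"dz":-0.8,"wx":0,"wy":0,"wz":0,"gripper":60},
    {"dx":0,"dy":0,"dz":-0.8,"wx":0,"wy":0,"wz":0,"gripper":60},
    {"dx":0,"dy":0,"dz":-0.8,"wx":0,"wy":0,"wz":0,"gripper":60},
    {"dx":0,"dy":0,"dz":-0.5,"wx":0,"wy":0,"wz":0,"gripper":60},
    {"dx":0,"dy":0,"dz":0,"wx":0,"wy":0,"wz":0,"gripper":60},
    {"dx":0,"dy":0,"dz":0,"wx":0,"wy":0,"wz":0,"gripper":60},
    {"dx":0,"dy":0,"dz":0,"wx":0,"wy":0,"wz":0,"gripper":60},
    {"dx":0,"dy":0,"dz":0,"wx":0,"wy":0,"wz":0,"gripper":60},
    {"dx":0,"dy":0,"dz":0,"wx":0,"wy":0,"wz":0,"gripper":60},
    {"dx":0,"dy":0,"dz":0,"wx":0,"wy":0,"wz":0,"gripper":60},
    {"dx":0,"dy":0,"dz":0,"wx":0,"wy":0,"wz":0,"gripper":60}
  ]
}}

```text
time: 18.78
tool_pos: [0.5318, -0.1326, 0.4326]
ee_rot: [-3.141, -0.0, 1.366]
wrist_force: [-1.3, 0.2, 0.5]
width: 0.0719
finger_force: 0.0
```

```bash
python3 - <<'E'
from h import *
c=eyes.get_calibration('side');R=np.array([[.979,.2034],[-.2034,.979]]).T
def mask():
    im=eyes.snapshot('side')[:,:,::-1];g=cv2.cvtColor(im,cv2.COLOR_BGR2HSV);m=cv2.inRange(g,(0,170,110),(14,255,255));m[:100]=0;m[200:]=0
    ys,xs=np.nonzero(m);return im,xs,ys
for i in range(3):
    im,xs,ys=mask();print(xs.mean().round(2),ys.mean().round(2),xs.min(),xs.max(),ys.min(),ys.max())
    for _ in range(4): eyes.snapshot('top')
print('top row centre',xs[ys<ys.min()+2].mean())
B=np.array([.531,-.138])+.005*np.array([.2034,.979]);X=np.array([.979,-.2034])
for dx,z in((0,.271),(-.012,.271),(.012,.271),(-.029,.237),(.029,.237)): print(dx,z,proj(c,[*(B+dx*X),z]))
cv2.imwrite('pics/v6.png',cv2.resize(im[100:220,235:360],(600,576)))
E
```

```text
286.05 155.48 233 345 101 178
283.96 156.47 231 334 114 178
285.89 155.2 231 342 113 178
top row centre 333.5
0 0.271 [286.80160614 144.50465072]
-0.012 0.271 [290.99145397 145.3636004 ]
0.012 0.271 [282.63660343 143.6527614 ]
-0.029 0.237 [296.11594814 156.82078664]
0.029 0.237 [276.37311096 152.62440311]
```

View pics/v6.png

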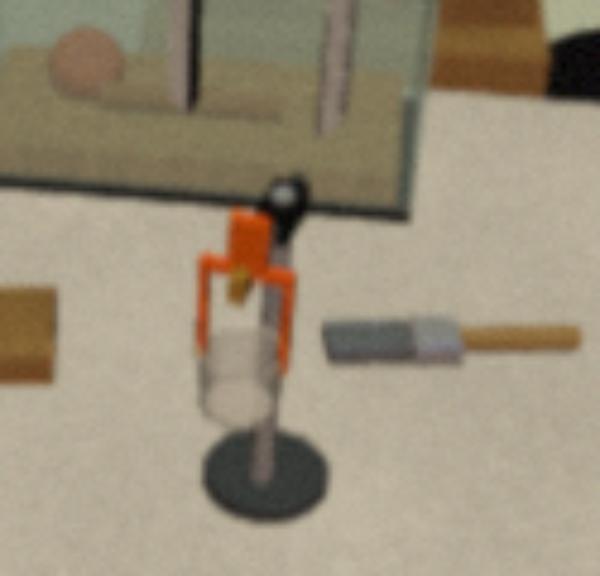

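The scoop hangs upright on the hook: the bar ends at about (276.7,153.5) and (296.4,156.7) match the upright prediction to within 1 px, and the gripper is clear.

```bash
python3 -c "
from bench import robot
print(robot.close_job())"
```

```text
the job is handed in; nothing more can be done
None
```

The scoop hangs upright on the hook, bar on the throat floor and gripper well clear; I handed the job in after about 20 s of robot time, and the hand-in call returned no verdict.

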